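# Complete the valve kit tray, lift it and turn it with the loose ball centred

## Task

Complete the valve kit: stand the round bush in the round pocket and the square block in the square pocket of the tray, each right down on the pocket floor, and let go of them. Then take the tray by its bridge handle, lift it straight up about 10 cm off its stand, and only then turn it a quarter turn counterclockwise (seen from above), keeping it over the stand and so level and smooth that the loose steel ball stays in the middle of its dish. Finish holding the tray still and level up there, never touch the ball with the gripper, and leave the pipe flange and the carton where they are.

Things in the scene. Friction and masses are not known exactly. Their poses are not given: they have to be found in the camera images.
- stand: Fixed low grey steel stand carrying the tray's underside 20 mm above the table; 262 x 157 mm, with 26 mm high stops on all four sides, 4 mm or more from the tray's edges. Origin: centre of its underside, on the table; z up, x along its length. At the start the tray's axes agree with the stand's within 0.02 rad.
- tray: Loose white kit tray, 0.3 kg, plate 242 (x) x 136 (y) x 6 mm. Origin: centre of its underside; z up. Black dish with the ball in the middle, round pocket at +x, square pocket at -x. Aluminium bridge handle over the dish along y: legs at y = +-62 mm carry a bar 132 mm long (y), 14 mm thick (x), 22 mm high, spanning 88 to 110 mm above the tray's underside.
- handle (a point): Centre of the handle bar, 99 mm above the tray's underside, straight above the dish: the place to grip the tray, fingers closing along the tray's x on the 14 mm thick bar. Axes as the tray's. Below the bar the ball's top is 40 mm above the tray's underside.
- round_pocket (a point): Centre of the floor of the round pocket, at tray x = +90 mm, 6 mm above the tray's underside. Black cylindrical wall, inside diameter 45 mm, outside 52 mm, 14 mm deep. Axes as the tray's.
- square_pocket (a point): Centre of the floor of the square pocket, at tray x = -90 mm, 6 mm above the tray's underside. Black walls, inside 39 x 39 mm with sides along the tray's x and y, outside 47 x 47 mm, 14 mm deep. Axes as the tray's.
- dish (a point): Point fixed to the tray where the ball's centre is when the ball rests in the middle of the dish, 24 mm above the tray's underside. The dish is a cone of 7 degrees slope out to radius 44 mm, then a steeper lip to radius 51 mm; tilting the tray by more than about 7 degrees, or accelerating it sideways by more than about 1.2 m/s2, makes the ball roll.
- ball: Loose polished steel ball, 32 mm diameter, 0.13 kg, lying in the middle of the dish at the start.
- ball_center (a point): Centre of the ball.
- bush: Loose upright aluminium bush: a cylinder, 40 mm diameter, 50 mm high, with a dark bore on top, 0.15 kg. Origin: centre of its underside; z up. Stands on the table at the right of the tray.
- block: Loose upright aluminium block, 34 x 34 mm square, 50 mm high, with dark ports, 0.13 kg. Origin: centre of its underside; z up, x and y along its sides. Stands on the table at the right of the tray, turned at random.
- flange: Bystander: steel pipe flange, 110 mm diameter, 42 mm high, 1.4 kg. Origin: centre of its underside. Leave alone.
- carton: Bystander: closed cardboard carton, 110 x 150 x 50 mm. Origin: centre of its underside. Leave alone.
Mind the look-alikes: they are no part of the job. What is shaped like the block but purple is not meant. What is shaped like the bush but yellow is not meant.

How it is judged:
By the outcome, as a careful person would: the job done as asked, in the order asked, and still so for the second after the job is handed in, while the arm keeps its last pose, push and grip.
It also fails if it takes over 72 s, if anything falls off the work surface, if the arm or the gripper's body presses on something with over 40 N, if the wrist force passes 120 N, or if a joint passes its speed limit or range.

## Robot

A 6-joint arm with a two-finger parallel gripper is mounted at the origin on the work surface. World frame = base frame: x ahead of the robot, y to its left, z up, the work surface at z = 0. Lengths are in m, angles in degrees, forces in N, time in s.
With the tool pointing down it reaches from about 0.375 to 0.75 m from the base axis. Payload 9 kg.
Tool frame: the origin (TCP) lies where the fingers leave the gripper's body, on its centre line; the fingertips stand 73 mm ahead of it and the grasp point (between the pads) lies 54 mm ahead of it (robot.tip_reach is the distance from the TCP to the fingertips, in m); z points along the fingers, y is the line along which they close (so a half turn about z gives the same grasp; the last joint's range is limited). The gripper opens to 85 mm and grips with 20 to 120 N. Pads are 22 mm wide; open, the fingers measure 114 mm over their backs; the gripper's body (76 mm by 85 mm) begins 54 mm behind the grasp point. The pads swing forward as they close: fully open they stand 13 mm farther back than shut.
Start: joints at [54.448, 5.964, 5.575, 89.605, 0, 77.527], TCP at [0.235, 0.552, 0.304] pointing down, gripper open.
Joint ranges: [-171.21, 171.21], [-48.23, 106.86], [-62.78, 66.21], [-105.2, 120.99], [-86.42, 89.51], [-180, 180]. Speed limits (degrees/s): [127.2, 127.2, 147.25, 180, 180, 180].

## Interface

Orientations are given as [roll, pitch, yaw] about the fixed x, y, z axes, in that order (R = Rz(yaw) Ry(pitch) Rx(roll)).
In Python, from plant import robot gives the robot as it stands. Calls block until the motion is done:
- robot.move_pose(position, orientation): joint-space move of the TCP to a pose.
- robot.line_to(position, vel=0.15, rotation=None, guard=None): straight line of the TCP; rotation=None keeps the orientation; vel is the mean speed in m/s. With guard (N) it stops when the force on the tool has changed by that much, and returns True; else False.
- robot.goto_joints(angles): joint-space move.
- robot.set_gripper(opening): finger opening in m; the grip force is fixed at half the most; returns when the fingers have stopped.
- robot.pause(seconds).
- robot.ik(position, orientation): joint angles nearest the present ones, or None.
- robot.observe(): the state.
- robot.grab_frame(name): name is "scene" or "top" or "wrist"; returns the picture (420x560x3 uint8, blue, green, red); there is no depth.
- robot.get_calibration(name): a dict with "vertical_fov" (degrees; the focal length in pixels is half the picture's height over the tangent of half this angle, whatever the lens; pixels are square), "cx", "cy" (the principal point, pixels), "k1" (the pictures are not rectified: a ray, as slopes to the right and down, at radius r is drawn at 1 + k1 r^2 times it, then the intrinsics apply), "rvec" (rotation vector, rad) and "tvec" (3), from world to camera coordinates, as OpenCV has them. Camera axes: x right, y down, z forward; pixel columns grow to the right and rows downward; lengths in m; the calibration is good to about 2 mm. A picture is of the moment at which its call begins: read the wrist's pose just before it. get_calibration takes no time and is no camera call; for the wrist camera it gives the pose at the moment of the call.
A pose or a line that the arm cannot do raises robot.IKError and nothing moves.
- robot.job_done(): hands the job in; it is judged then, once.
The state is a dict: "time": time; "q": joint angles; "qvel": joint speeds; "joint_torque": joint torques, N m; "tool_pos": TCP position; "tcp_rot": TCP orientation; "ft_force": force on the tool from outside, world axes, zero at the start; "torque": the same for the moment, N m; "gripper_width": finger opening in m; "gripper_force": force on a finger pad.
Only numpy, scipy, OpenCV 4.12 (cv2) and the standard library are available. Lean on these libraries where they do the work, as an engineer would, in place of code of your own. Each camera call takes 0.05 s, during which the arm holds its last target. There are 200 camera calls.

## Working session

There is one attempt and no reset: what is moved stays moved. The work goes in short steps, each a Python script; the robot and the scene stay as the last script left them, time stands still between calls to the robot, and variables do not carry over. Pictures are saved under pics/ and viewed, at most 10 in all, crops included, and the job is handed in when it is done.

```bash
ls; mkdir -p pics; python3 - <<'E'
from plant import robot
import cv2
for n in ("top","scene"):
    im=robot.grab_frame(n); cv2.imwrite(f"pics/{n}0.png",im); print(n,robot.get_calibration(n))
o=robot.observe();print(o)
print(robot.get_calibration("wrist"))
E
```

```text
pics
top {'vertical_fov': 48.87539837454047, 'cx': 282.1517458983579, 'cy': 208.31386132482385, 'k1': -0.07139620318572003, 'rvec': array([ 2.14395074, -2.19907398,  0.09923778]), 'tvec': array([0.04773452, 0.58852273, 1.35179358])}
scene {'vertical_fov': 53.09171872652273, 'cx': 279.70922825777063, 'cy': 207.6502221737764, 'k1': 0.02620008641203105, 'rvec': array([ 2.53643967,  0.60846789, -0.18888773]), 'tvec': array([-0.50664221, -0.12584943,  1.18146615])}
{'time': 0.1, 'q': array([ 5.44487886e+01,  5.99496583e+00,  5.53119009e+00,  8.96051207e+01,
       -1.08027675e-03,  7.75276165e+01]), 'qvel': array([ 0.04635543, -0.09017642,  0.03684853, -0.00789183,  0.0467885 ,
        0.03953114]), 'joint_torque': array([ 5.13753737e-03, -5.58207572e+01,  5.04720461e+01,  1.29594613e-02,
       -3.46578790e-04,  1.98529705e-06]), 'tool_pos': array([0.23505436, 0.5518029 , 0.30319928]), 'tcp_rot': array([-1.79932496e+02, -1.38247215e-02,  1.56921165e+02]), 'ft_force': array([ 0.60950418,  0.24411834, -0.40808949]), 'torque': array([ 0.06695743, -0.04270004, -0.05252811]), 'gripper_force': 0.0, 'gripper_width': 0.08528749640859716}
{'vertical_fov': 60.47232092233702, 'cx': 284.9676166092219, 'cy': 210.48191856753675, 'k1': -0.010971777273996878, 'rvec': array([-2.38678919, -1.5783107 , -0.25412078]), 'tvec': array([-0.59958151, -0.04147206,  0.38030974])}
```

View pics/top0.png

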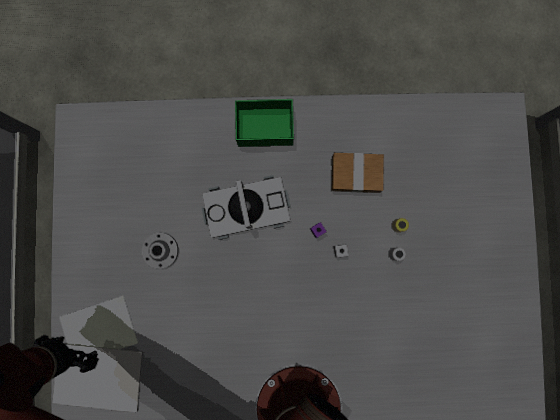

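View pics/scene0.png

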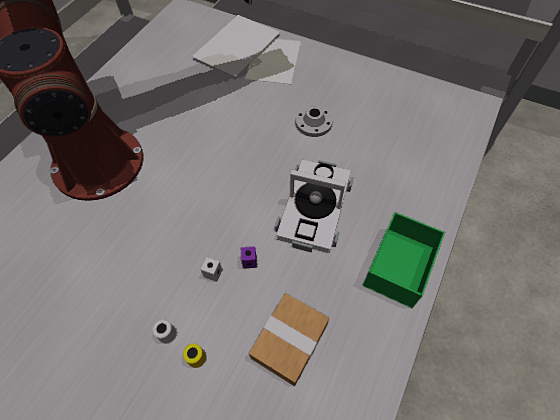

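Top view: the block candidates are silver (341,251) and purple (319,230), and the bush candidates are silver (398,254) and yellow (401,225). By the description I choose the silver ones. The tray is around (246,207), with the round pocket at (216,213) and the square pocket at (275,200).

```bash
cat > h.py <<'E'
import numpy as np, cv2
from plant import robot
from scipy.spatial.transform import Rotation as Rot
def cam(n): 
    c=robot.get_calibration(n); f=210/np.tan(np.radians(c["vertical_fov"]/2))
    K=np.array([[f,0,c["cx"]],[0,f,c["cy"]],[0,0,1.]]); return K,np.array([c["k1"],0,0,0]),cv2.Rodrigues(c["rvec"])[0],np.array(c["tvec"])
def pt(c,uv,z):
    K,d,R,t=c; n=cv2.undistortPoints(np.array([[uv]],float),K,d)[0,0]
    r=R.T@np.array([n[0],n[1],1]); o=-R.T@t; return o+r*(z-o[2])/r[2]
def px(c,P):
    K,d,R,t=c; return cv2.projectPoints(np.atleast_2d(np.array(P,float)),cv2.Rodrigues(R)[0],t,K,d)[0][:,0]
def down(yaw): return [180,0,yaw]
E
python3 - <<'E'
from h import *
c=cam("top")
for n,uv,z in [("block",(341,251),.05),("bush",(398,254),.05),("purple",(319,230),.05),("yellow",(401,225),.05),("round",(216,213),.04),("sq",(275,200),.04),("flange",(160,250),.04),("carton",(358,172),.05)]:
    print(n,pt(c,uv,z).round(3), np.hypot(*pt(c,uv,z)[:2]).round(3))
c=cam("scene")
for n,uv,z in [("block",(210,265),.05),("bush",(164,328),.05),("round",(324,172),.04),("sq",(306,230),.04)]: print(n,pt(c,uv,z).round(3))
K,d,R,t=cam("wrist"); o=robot.observe(); Rt=Rot.from_euler("xyz",o["tcp_rot"],degrees=True).as_matrix()
print("cam in tool", Rt.T@(-R.T@t-o["tool_pos"]), (Rt.T@R.T).round(3))
E
```

```text
block [ 0.458 -0.136  0.05 ] 0.478
bush [ 0.445 -0.302  0.05 ] 0.538
purple [ 0.521 -0.073  0.05 ] 0.526
yellow [ 0.529 -0.315  0.05 ] 0.616
round [0.579 0.229 0.04 ] 0.623
sq [0.614 0.053 0.04 ] 0.616
flange [0.474 0.397 0.04 ] 0.618
carton [ 0.69  -0.195  0.05 ] 0.717
block [ 0.462 -0.138  0.05 ]
bush [ 0.452 -0.303  0.05 ]
round [0.585 0.225 0.04 ]
sq [0.617 0.048 0.04 ]
cam in tool [ 0.08101248  0.00029745 -0.06972982] [[ 0.    -0.949 -0.316]
 [ 1.     0.    -0.   ]
 [ 0.    -0.316  0.949]]
```

```bash
python3 - <<'E'
from h import *
import pickle
D={}
def look(n,p,yaw):
    robot.move_pose(p,down(yaw)); robot.pause(.3)
    D[n]=cam("wrist"); im=robot.grab_frame("wrist"); D[n+"im"]=im
    cv2.imwrite(f"pics/{n}.png",cv2.resize(im,(784,588),interpolation=cv2.INTER_CUBIC)); print(robot.observe()["time"],robot.observe()["q"].round(0))
look("tray",[.60,.14,.36],180)
look("parts",[.46,-.21,.30],180)
pickle.dump(D,open("d.pkl","wb"))
E
```

```text
2.4417 [ 1. 10. 16. 96.  0.  1.]
4.2167 [-39. -11. -11.  90.   0. -39.]
```

View pics/tray.png

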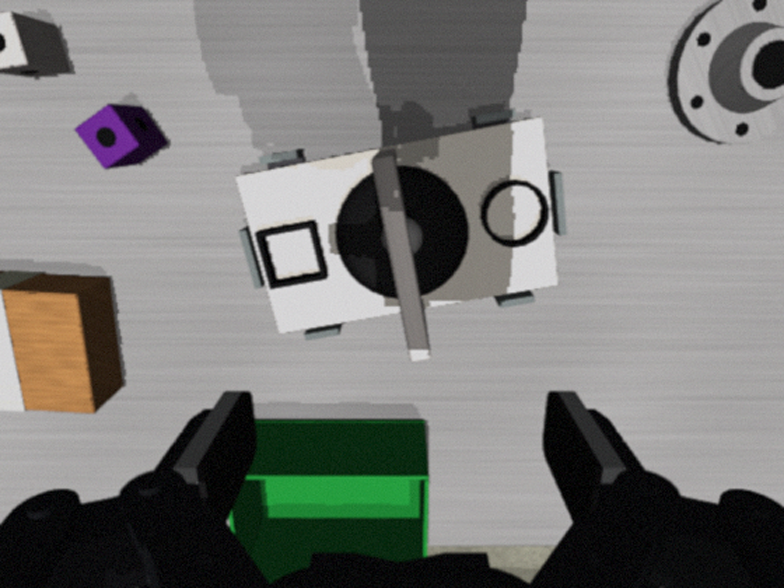

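View pics/parts.png

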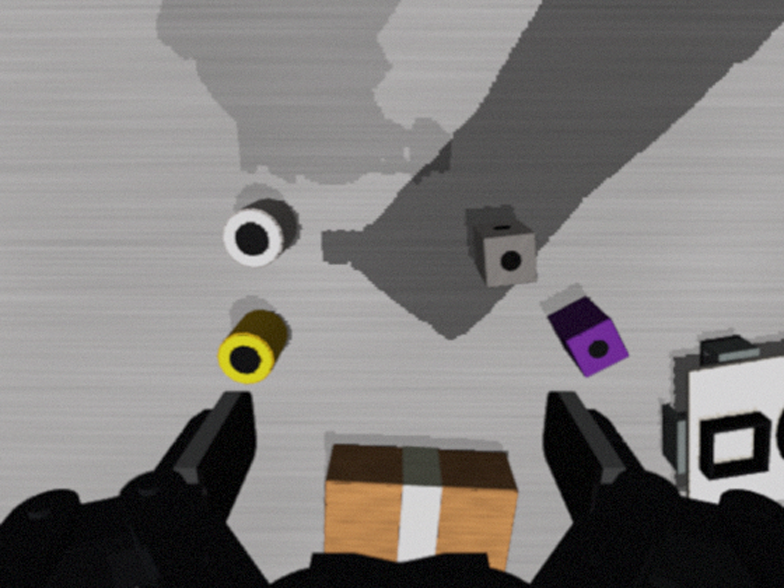

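Wrist views (1.4x scale). The tray corners are at (236,177), (543,118), (557,285) and (280,333), the ring at (514,213) and the square pocket at (291,253). The silver bush top is at (252,239) and the silver block top at (511,258). Now a zoomed montage for refinement and to check the choice.

```bash
python3 - <<'E'
from h import *
import pickle
D=pickle.load(open("d.pkl","rb"))
P=D["partsim"];T=D["trayim"]
def crop(im,x,y,w=60): return cv2.resize(im[y:y+w,x:x+w],(w*5,w*5),interpolation=cv2.INTER_CUBIC)
# block, bush, square, ring origins
m=np.vstack([np.hstack([crop(P,335,150),crop(P,150,135)]),np.hstack([crop(T,178,150),crop(T,338,122)])])
m=cv2.convertScaleAbs(m,alpha=1.2)
for k in range(0,600,50): cv2.line(m,(k,0),(k,6),(0,0,255),1);cv2.line(m,(0,k),(6,k),(0,0,255),1);cv2.line(m,(k,300),(k,306),(0,0,255),1);cv2.line(m,(300,k),(306,k),(0,0,255),1)
cv2.imwrite("pics/zoom.png",m)
c=D["tray"]
q=np.array([pt(c,np.array(u)/1.4,.026)[:2] for u in [(236,177),(543,118),(557,285),(280,333)]])
print(q.round(4),q.mean(0),[np.linalg.norm(q[i]-q[i-1]).round(4) for i in range(4)])
print(pt(c,np.array((514,213))/1.4,.04),pt(c,np.array((291,253))/1.4,.04))
c=D["parts"]
b=np.array([pt(c,np.array(u)/1.4,.05)[:2] for u in [(483,235),(532,229),(537,280),(489,287)]])
print(b.round(4),b.mean(0),[np.linalg.norm(b[i]-b[i-1]).round(4) for i in range(4)]); print(pt(c,np.array((252,239))/1.4,.05))
E
```

```text
[[0.5564 0.0126]
 [0.5125 0.2494]
 [0.6448 0.2731]
 [0.6886 0.0374]] [0.60057646 0.14310611] [np.float64(0.1346), np.float64(0.2408), np.float64(0.1345), np.float64(0.2397)]
[0.58219558 0.22935779 0.04      ] [0.6141079  0.05480376 0.04      ]
[[ 0.4455 -0.1555]
 [ 0.4415 -0.1243]
 [ 0.4756 -0.1181]
 [ 0.4806 -0.1497]] [ 0.46080473 -0.13690198] [np.float64(0.0356), np.float64(0.0315), np.float64(0.0347), np.float64(0.0319)]
[ 0.44827884 -0.30441192  0.05      ]
```

View pics/zoom.png

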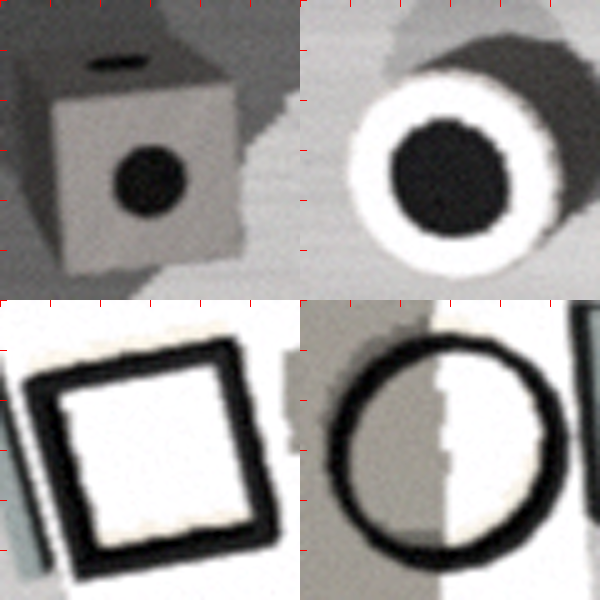

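The choice is confirmed: silver block top corners at crop (52,101), (235,82), (242,255), (68,274), and silver bush centre at (155,173). The square pocket's corners and the ring are also clear. Next I centre both parts by squeezing from two directions. That also gives me known positions to measure the wrist camera's bias against.

```bash
cat > pose.py <<'E'
from h import *
import pickle
D=pickle.load(open("d.pkl","rb"))
def cr(x,y,L): return [(x+(u+.5)/5-.5,y+(v+.5)/5-.5) for u,v in L]
b=np.array([pt(D["parts"],u,.05)[:2] for u in cr(335,150,[(52,101),(235,82),(242,255),(68,274)])])
block=b.mean(0)
bush=pt(D["parts"],cr(150,135,[(155,173)])[0],.05)[:2]
s=np.array([pt(D["tray"],u,.04)[:2] for u in cr(178,150,[(22,80),(235,38),(280,240),(80,280)])]); sq=s.mean(0)
ring=pt(D["tray"],cr(338,122,[(147,151)])[0],.04)[:2]
q=np.array([pt(D["tray"],np.array(u)/1.4,.026)[:2] for u in [(236,177),(543,118),(557,285),(280,333)]])
ang=lambda v: np.degrees(np.arctan2(v[1],v[0]))
def sqang(b): return np.degrees(np.angle(sum(np.exp(4j*np.radians(ang(b[i]-b[i-1]))) for i in range(4))))/4
E
python3 - <<'E'
from pose import *
print("block",block,sqang(b)); print("bush",bush); print("sq",sq,sqang(s)); print("ring",ring,"axis",ang(ring-sq),np.linalg.norm(ring-sq),(ring+sq)/2)
print("plate",q.mean(0),ang(q[1]-q[0]),ang(q[2]-q[3]),sqang(q))
def squeeze(p,yaws,w):
    robot.set_gripper(w+.022)
    robot.move_pose([*p,.16],down(yaws[0]))
    robot.line_to([*p,.093],guard=8)
    for i,y in enumerate(yaws):
        if i: robot.line_to([*p,.125]); robot.move_pose([*p,.125],down(y)); robot.line_to([*p,.093],guard=8)
        robot.set_gripper(w-.006); o=robot.observe(); print(o["time"],o["gripper_width"],o["gripper_force"],o["tool_pos"],o["tcp_rot"])
        robot.set_gripper(w+.022)
    robot.line_to([*p,.16])
a=sqang(b)%90
squeeze(block,[a+90,a+180] if a<45 else [a,a+90],.034)
squeeze(bush,[150,60],.040)
robot.move_pose([.46,-.21,.30],down(180)); robot.pause(.3)
D["parts2"]=cam("wrist"); im=robot.grab_frame("wrist"); D["parts2im"]=im; pickle.dump(D,open("d.pkl","wb"))
def crop(im,x,y,w=60): return cv2.resize(im[y:y+w,x:x+w],(w*5,w*5),interpolation=cv2.INTER_CUBIC)
cv2.imwrite("pics/zoom2.png",np.hstack([crop(im,335,150),crop(im,150,135)])); print(robot.observe()["time"])
E
```

```text
block [ 0.46179951 -0.13685283] 7.052998866310792
bush [ 0.44688896 -0.303744  ]
sq [0.61543125 0.05538086] 10.9115469340282
ring [0.58182458 0.22917622] axis 100.944166482394 0.17701478934974557 [0.59862792 0.14227854]
plate [0.60057646 0.14310611] 100.51098935839248 100.53056152524194 10.45889150746244
6.95 0.03330941324093751 60.58477163314819 [ 0.4627122  -0.13743383  0.09455297] [1.79883506e+02 9.91450967e-02 9.70558341e+01]
9.7583 0.03319436989444877 60.662280321121216 [ 0.46251399 -0.13731003  0.09427265] [-1.79925961e+02  9.24829410e-02 -1.72953333e+02]
12.5833 0.03823880740588301 60.90093795675784 [ 0.44770727 -0.3044815   0.09479674] [-1.79964496e+02  1.55846923e-01  1.50009879e+02]
15.4083 0.03818754287356668 61.029919646680355 [ 0.44744356 -0.30437256  0.09445372] [1.79888074e+02 3.95741363e-02 6.00037368e+01]
18.4167
```

View pics/zoom2.png

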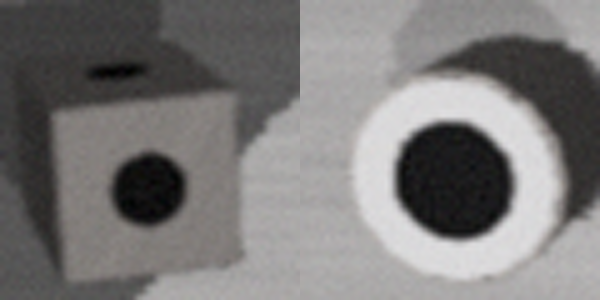

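The squeeze moved both parts slightly: block corners now (50,110), (235,90), (242,264), (67,282) and bush centre (158,175). Now the camera bias, then pick and place the bush.

```bash
cat >> pose.py <<'E'
b2=np.array([pt(D["parts2"],u,.05)[:2] for u in cr(335,150,[(50,110),(235,90),(242,264),(67,282)])])
bush2=pt(D["parts2"],cr(150,135,[(158,175.5)])[0],.05)[:2]
BL=np.array([.4626,-.1374]); BU=np.array([.4475,-.3044])
bias=((b2.mean(0)-BL)+(bush2-BU))/2
E
python3 - <<'E'
from pose import *
print(b2.mean(0)-BL,bush2-BU,sqang(b2),bias)
robot.set_gripper(.06)
robot.move_pose([*BU,.16],down(60))
t=robot.line_to([*BU,.0935],guard=15); robot.pause(.3); print(t,robot.observe()["tool_pos"])
robot.set_gripper(.034); robot.pause(.2); o=robot.observe(); print(o["gripper_width"],o["tool_pos"],o["ft_force"])
robot.line_to([*BU,.22]); robot.pause(.2);o=robot.observe(); print(o["time"],o["gripper_width"],o["tool_pos"],o["ft_force"])
E
```

```text
[4.22333288e-04 3.31987111e-05] [-0.00074531  0.00079265] 7.024647552350889 [-0.00016149  0.00041292]
False [ 0.44786247 -0.30478965  0.09436569]
0.03812247616389942 [ 0.44771056 -0.30464953  0.09416415] [-0.72151216  0.01847705  5.85112727]
22.9417 0.037897842338684484 [ 0.44720063 -0.30409474  0.21898302] [-0.04717048 -0.05133675 -1.69736706]
```

```bash
cat >> pose.py <<'E'
C=np.array([.6001,.1425]); YAW=100.6; ux=np.array([np.cos(np.radians(YAW)),np.sin(np.radians(YAW))])
RND=np.array([.5834,.2310]); SQ=np.array([.6169,.0540])
def settle(p,z,n=2):
    "null the static error at a hover point; returns corrected xy command"
    p=np.array(p); cmd=p.copy()
    for _ in range(n):
        robot.pause(.25); cmd=cmd+p-np.array(robot.observe()["tool_pos"][:2]); robot.line_to([*cmd,z],vel=.03)
    return cmd
def place(p,zoff,yaw):
    robot.move_pose([*p,.29],down(yaw)); robot.line_to([*p,.15])
    c=settle(p,.15); o=robot.observe(); print("hover",o["tool_pos"]-[*p,.15],o["tcp_rot"],o["time"])
    g=robot.line_to([*c,.0255+zoff-.0015],vel=.03,guard=6); robot.pause(.2); o=robot.observe()
    print("guard",g,"bottom z",o["tool_pos"][2]-zoff,o["tool_pos"][:2]-p,o["ft_force"],o["time"]); return g,o
E
python3 - <<'E'
from pose import *
o=robot.observe(); robot.line_to([*o["tool_pos"][:2],.29],vel=.3)
g,o=place(RND,.0942,YAW)
cv2.imwrite("pics/rnd.png",cv2.resize(robot.grab_frame("wrist"),(784,588)))
E
```

```text
hover [ 5.27085351e-05  5.05640615e-06 -2.95671624e-05] [-1.79998035e+02  2.36211494e-03  1.00598841e+02] 27.4
guard True bottom z 0.02601689597479223 [-2.06241447e-04 -5.28603248e-05] [-0.495108   -0.04482379  4.73435375] 28.5167
```

View pics/rnd.png

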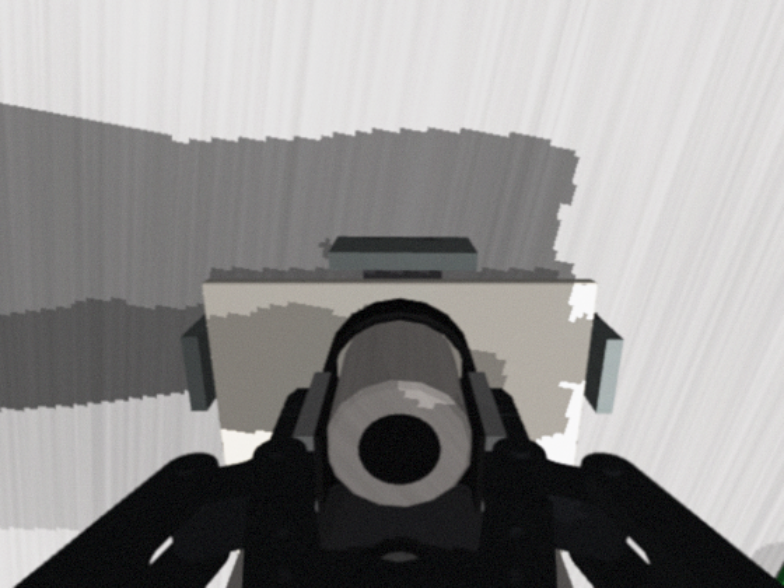

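The bush is seated: its bottom reads z = 0.026, which is the pocket floor, and it sits inside the ring. Release it and do the block.

```bash
python3 - <<'E'
from pose import *
o=robot.observe(); robot.set_gripper(.06); robot.line_to([*o["tool_pos"][:2],.29],vel=.25)
robot.move_pose([*BL,.16],down(97.05)); robot.line_to([*BL,.0935],vel=.1,guard=15)
robot.set_gripper(.028); robot.pause(.2); o=robot.observe(); z0=o["tool_pos"][2]; print(o["gripper_width"],o["tool_pos"],o["time"])
robot.line_to([*BL,.20],vel=.25)
g,o=place(SQ,z0,YAW)
cv2.imwrite("pics/sq.png",cv2.resize(robot.grab_frame("wrist"),(784,588)))
E
```

```text
0.03312865389632972 [ 0.46317584 -0.13778707  0.09446278] 32.625
hover [ 1.04820928e-05  8.67982515e-06 -4.02343366e-05] [-1.79996618e+02 -6.95306889e-04  1.00598395e+02] 36.3083
guard True bottom z 0.02603831462782319 [-2.23834875e-04  7.68022518e-05] [-0.66511661  0.19967197  5.38032889] 37.4167
```

View pics/sq.png

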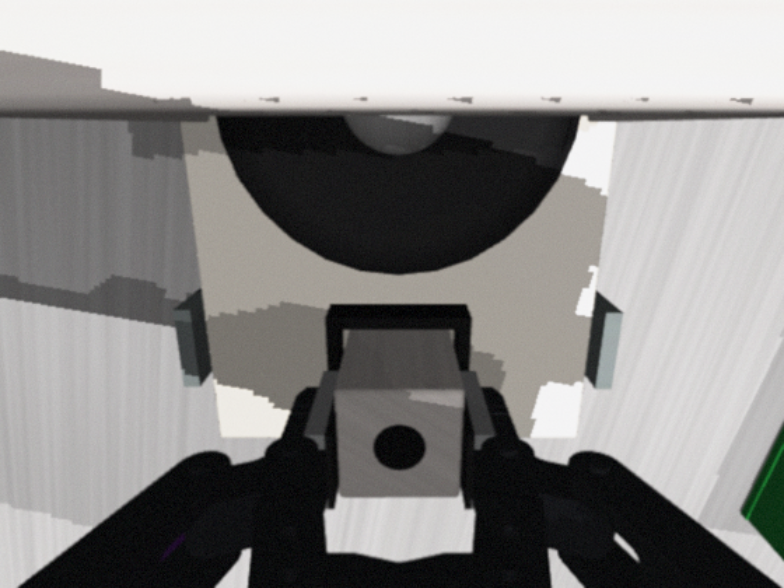

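The block is seated (bottom z = 0.026, square to its pocket) and the ball is centred. Now grip the handle.

```bash
python3 - <<'E'
from pose import *
o=robot.observe(); robot.set_gripper(.06); robot.line_to([*o["tool_pos"][:2],.29],vel=.25)
H=(RND+SQ)/2; Y=ang(RND-SQ)+90; print(H,Y)
robot.move_pose([*H,.26],down(Y)); robot.pause(.2)
cT=cam("top"); im=robot.grab_frame("wrist"); cw=cam("wrist"); pickle.dump(cw,open("cw.pkl","wb"))
cv2.imwrite("pics/hand.png",cv2.resize(im,(784,588))); print(robot.observe()["time"],robot.observe()["q"].round(1))
# predicted bar-top outline in the 784-wide picture
vx=np.array([np.cos(np.radians(Y-90)),np.sin(np.radians(Y-90))]); vy=np.array([-vx[1],vx[0]])
print((1.4*px(cw,[[*(H+sx*.007*vx+sy*.066*vy),.130] for sx in(-1,1) for sy in(-1,1)])).round(0))
E
```

```text
[0.60015 0.1425 ] 190.71734619515112
40.2083 [ 1.2  8.7  3.9 85.3 -0.  -9.5]
[[385. 457.]
 [381. 167.]
 [414. 457.]
 [418. 167.]]
```

View pics/hand.png

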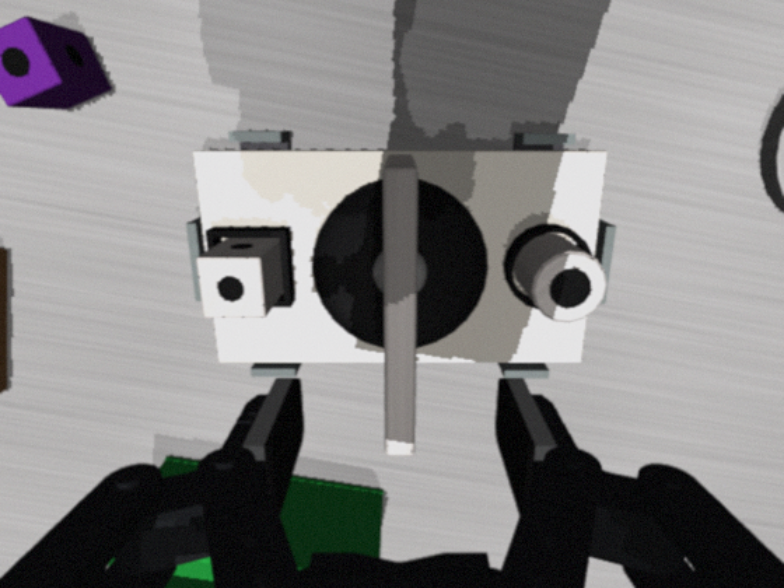

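The bar outline matches the prediction: ends at rows 167 and 455, columns 385–416. Both parts sit in their pockets and the ball is in the middle. Grip and lift.

```bash
python3 - <<'E'
from pose import *
H=(RND+SQ)/2; Y=ang(RND-SQ)+90
robot.set_gripper(.04); robot.line_to([*H,.225],vel=.1); c=settle(H,.225)
g=robot.line_to([*c,.173],vel=.05,guard=8); robot.pause(.2); o=robot.observe(); print(g,o["tool_pos"],o["tcp_rot"])
robot.set_gripper(.018); robot.set_gripper(.008); robot.pause(.2); o=robot.observe(); print(o["gripper_width"],o["gripper_force"],o["ft_force"],o["tool_pos"],o["time"])
assert o["gripper_width"]>.01
robot.line_to([*c,.275],vel=.04); robot.pause(.3); o=robot.observe(); print(o["tool_pos"],o["tcp_rot"],o["ft_force"],o["torque"],o["time"])
pickle.dump(c,open("c.pkl","wb"))
q=robot.ik([*c,.275],down(Y)); q2=robot.ik([*c,.275],down(Y+90)); print(np.round(q,2),np.round(q2,2),o["q"].round(2))
cv2.imwrite("pics/lift.png",cv2.resize(robot.grab_frame("wrist"),(784,588)))
E
```

```text
False [0.60030105 0.14251331 0.17330405] [-1.79995607e+02  2.56860368e-02 -1.69283231e+02]
0.012908147482107302 59.55992639064789 [ 0.87710441 -0.12442939  2.53645557] [0.60026104 0.14251267 0.17317048] 44.1917
[0.60016345 0.1425011  0.27501409] [-1.79998813e+02  2.53702745e-03 -1.69282885e+02] [-0.39403876  0.079523   -7.15840557] [-0.06342173  0.00390127  0.03204127] 47.1917
[ 1.23  8.69  5.5  86.82  0.   -9.49] [  1.23   8.69   5.5   86.82   0.   -99.49] [ 1.23  8.68  5.5  86.82 -0.   -9.49]
```

View pics/lift.png

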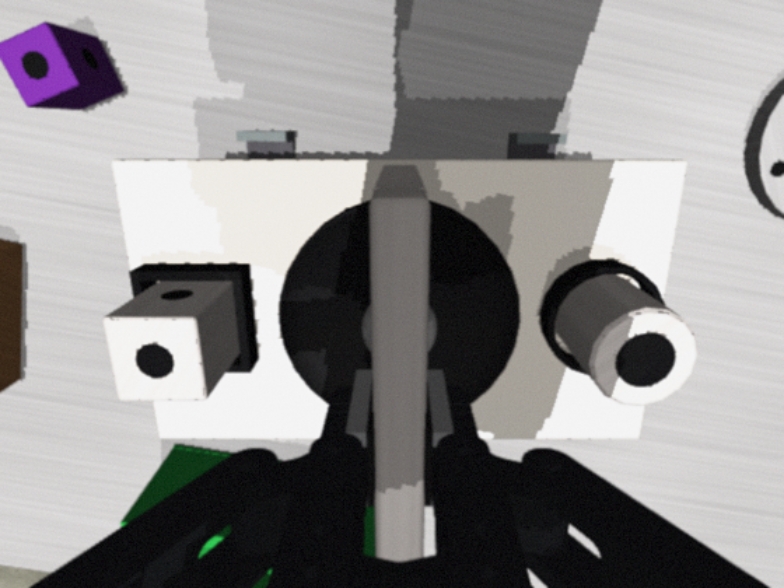

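The tray is up 10 cm and level, the wrist reads 7.2 N (about 0.72 kg), and the ball is centred at (399,327). Now turn it about the tool axis. I've used my 10 views, so I'll check the ball by matching against this picture.

```bash
python3 - <<'E'
from pose import *
c=pickle.load(open("c.pkl","rb")); Y=ang(RND-SQ)+90
for k in np.linspace(0,90,6)[1:]:
    robot.goto_joints(robot.ik([*c,.275],down(Y+k))); o=robot.observe(); print(round(k),o["time"],o["tool_pos"].round(4))
robot.pause(.8); o=robot.observe(); print(o["tool_pos"],o["tcp_rot"],o["ft_force"],o["gripper_width"],o["time"])
a=cv2.cvtColor(cv2.imread("pics/lift.png"),cv2.COLOR_BGR2GRAY); im=cv2.resize(robot.grab_frame("wrist"),(784,588)); cv2.imwrite("pics/fin.png",im)
b_=cv2.cvtColor(im,cv2.COLOR_BGR2GRAY)
ca,cb=[cv2.Canny(x,40,120) for x in (a,b_)]
# ball sides visible beside the bar: row profile (ball edges) at rows around 327
for n,x in (("before",a),("after",b_)):
    print(n,x[327,340:372:3],x[327,426:456:3]); print(n,x[295:366:5,433], x[295:366:5,367])
E
```

```text
18 47.6417 [0.6002 0.1425 0.275 ]
36 48.0417 [0.6002 0.1425 0.275 ]
54 48.4417 [0.6002 0.1425 0.275 ]
72 48.8417 [0.6002 0.1425 0.275 ]
90 49.2417 [0.6002 0.1425 0.275 ]
[0.60015499 0.14247568 0.27500262] [ 1.79998541e+02 -2.18914040e-03 -7.92881476e+01] [ 0.23084414  0.57438661 -7.6926356 ] 0.013373635124097654 50.0417
before [23 20 21 20 19 20 20 40 61 68 70] [88 81 80 63 25 16 18 19 21 22]
before [20 19 18 31 60 69 72 80 80 67 35 17 19 15 20] [ 6  5 15 49 61 67 70 68 67 64 55 16 13  5 15]
after [15 14 10 17 14 13 17 30 56 58 68] [166  79  68  57  22   5   6  11   8   8]
after [ 6  8 10 29 58 65 66 70 64 61 31  8  7 13 11] [ 7 13 16 42 53 60 60 60 65 61 68 23 15 14 19]
```

```bash
python3 -c "
from plant import robot
print(robot.job_done())"
```

```text
the job is handed in; nothing more can be done
None
```

The job is handed in at about 50 s: bush and block are on their pocket floors, and the tray is held still and level about 10 cm above its stand, turned a quarter turn counterclockwise with the ball still centred in its dish.

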